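# Put the lidded glaze jars away in the caddy

### The job

Put the three lidded glaze jars away in the wooden caddy, each standing fully down in the hole made for it: the wide round jar in the large round hole, the slim one in the small round hole, the square one in the square hole. Keep the jars upright all the way and set them down gently, do not drop them. Leave the open jars, which are still in use, standing where they are.

Things in the scene. Friction and masses are not known exactly. Their poses are not given: they have to be found in the camera images.
- lidded_wide_jar: Closed glaze jar, milky plastic with a band of glaze low on its side and a flat white screw lid on top: round, 60 mm in diameter, body 60 mm high, with the 14 mm lid (1 mm narrower all round, fixed to the jar) 74 mm in all. 155 to 310 g. Stands on the table. Origin: centre of the underside, z up.
- lidded_slim_jar: Closed glaze jar, milky plastic with a band of glaze low on its side and a flat white screw lid on top: round, 40 mm in diameter, body 68 mm high, with the 14 mm lid (1 mm narrower all round, fixed to the jar) 82 mm in all. 125 to 245 g. Stands on the table. Origin: centre of the underside, z up.
- lidded_square_jar: Closed glaze jar, milky plastic with a band of glaze low on its side and a flat white screw lid on top: square, 50 x 50 mm with its flat sides along its own x and y, body 60 mm high, with the 14 mm lid (1 mm narrower all round, fixed to the jar) 74 mm in all. 155 to 310 g. Stands on the table. Origin: centre of the underside, z up.
- open_wide_jar: Open glaze jar in use, same milky plastic and glaze band, no lid, so one looks down into it: round, 60 mm in diameter, body 60 mm high, wall 3 mm. 95 to 120 g. Stands on the table. Origin: centre of the underside, z up.
- open_slim_jar: Open glaze jar in use, same milky plastic and glaze band, no lid, so one looks down into it: round, 40 mm in diameter, body 68 mm high, wall 3 mm. 95 to 120 g. Stands on the table. Origin: centre of the underside, z up.
- open_square_jar: Open glaze jar in use, same milky plastic and glaze band, no lid, so one looks down into it: square, 50 x 50 mm with its flat sides along its own x and y, body 60 mm high, wall 3 mm. 95 to 120 g. Stands on the table. Origin: centre of the underside, z up.
- wide_well: Place for the wide jar: plywood insert 92 x 92 x 24 mm fixed in the caddy, with a round hole 76 mm in diameter, 20 mm deep (8 mm of play on each side of the jar; floor of the hole 4 mm above the origin). Origin: centre of the insert's underside, 6 mm above the table; z up, x along the row of three inserts, y across it.
- slim_well: Place for the slim jar: plywood insert 92 x 92 x 24 mm fixed in the caddy, with a round hole 56 mm in diameter, 20 mm deep (8 mm of play on each side of the jar; floor of the hole 4 mm above the origin). Origin: centre of the insert's underside, 6 mm above the table; z up, x along the row of three inserts, y across it.
- square_well: Place for the square jar: plywood insert 92 x 92 x 24 mm fixed in the caddy, with a square hole 66 x 66 mm with sides along its own x and y, 20 mm deep (8 mm of play on each side of the jar; floor of the hole 4 mm above the origin). Origin: centre of the insert's underside, 6 mm above the table; z up, x along the row of three inserts, y across it.
- caddy: Low fixed wooden tray, 302 x 106 mm, rim 28 mm high, floor 6 mm, holding the three inserts in a row along its x, 96 mm apart, in any order; their tops (30 mm above the table) stand above its rim. Origin: centre of the underside.
Not all that is in view belongs to the job. Leave any black or red look-alike of the open_slim_jar alone.

How it is judged:
By the outcome, as a careful person would: the job done as asked, in the order asked, and still so for the second after the job is handed in, with the robot touching nothing.
It also fails if it takes over 88 s, if anything falls off the work surface, if the arm or the gripper's body presses on something with over 40 N, if the wrist force passes 120 N, or if a joint passes its speed limit or range.

### The arm

A 6-joint arm with a two-finger parallel gripper is mounted at the origin on the work surface. World frame = base frame: x ahead of the robot, y to its left, z up, the work surface at z = 0. Lengths are in m, angles in rad, forces in N, time in s.
With the tool pointing down it reaches from about 0.25 to 0.725 m from the base axis. Payload 4 kg.
Tool frame: the origin (TCP) lies on the centre line of the jaws, within the pads' length; the fingertips stand ahead of it and the grasp point (between the pads) lies 3 mm ahead of it (bot.tcp_to_tips is the z of the fingertips in the tool frame, in m); z points along the fingers, y is the line along which they close (so a half turn about z gives the same grasp; the last joint's range is limited). The gripper opens to 85 mm and grips with 20 to 120 N. Pads are 22 mm wide; open, the fingers measure 114 mm over their backs; the gripper's body (76 mm by 85 mm) begins 54 mm behind the grasp point. The pads swing forward as they close: fully open they stand 13 mm farther back than shut.
Start: joints at [1.249, 0.241, 0.005, 1.335, 0, 1.571], TCP at [0.158, 0.474, 0.253] pointing down, gripper open.
Joint ranges: [-2.72, 2.72], [-1.05, 1.87], [-1.09, 1.28], [-1.99, 2.15], [-1.42, 1.44], [-3.14, 3.14]. Speed limits (rad/s): [2.79, 2.79, 3.14, 3.14, 3.14, 3.14].

### API

Orientations are given as a unit quaternion [x, y, z, w].
In Python, from workcell import telemetry, camera, camera_params, ticket, boxes_of, cut_out, spot_point, bot gives the robot as it stands.
- The arm moves only by the shell command python3 -m creep 'ROWS'. ROWS is text: rows parted by semicolons, each of 5 numbers parted by spaces: the opening, from 0 (shut) to 1 (fully open), then the shift along the tool's x, y, z in units of 150 mm (1.0 is 150 mm), then the turn about the tool's z in units of 180 degrees (1.0 is 180 degrees). In form: claw x y z turn; .... A call has 1 to 12 rows; each row is the pose to reach, as a shift and turn from the pose commanded when the call began, along the tool's axes at that moment, turning the shorter way round; what a row does not reach only later rows make up. A row lasts 1/8 s, in which the tool goes at most 62.5 mm and 10.7 degrees, less where a joint would pass 70% of its speed; a pose out of reach is approached as far as the arm can. A call with a number of a shift or a turn outside -1 to 1 is refused whole. A call with a gripper value outside its range is refused whole. The fingers move at their own pace and stop on an object; the grip force is fixed at half the most. Time passes only in rows, so rows that repeat a pose let the fingers close. It gives the time, the measured TCP pose, the force, the opening and the grip force at its end, in the units of the state.
- telemetry.get_obs(): the state, without advancing time (a new reading comes with each control period).
- camera(name): name is "side" or "top"; returns the picture (480x640x3 uint8, red, green, blue); there is no depth.
- camera_params(name): a dict with "camera_matrix" (3x3 intrinsics, pixels), "eye" and "attitude" of the camera in the world. Camera axes: x right, y down, z forward; pixel columns grow to the right and rows downward; lengths in m; the calibration is good to about 2 mm. A picture is of the moment at which its call begins. camera_params takes no time and is no camera call.
- ticket.job_done(): hands the job in; it is judged then, once.
Trained networks look in the newest picture that a camera, given by its name, has taken for a name from the list of things; names that differ only in an ending like _2 or _b are one class to them, and where a whole thing is asked for, a point or a joint stands for the part that bears it (a point fixed in the world has none). Each returns a list of dicts, best first, with "conf" (0 to 1); they miss things now and then, are a little off and sometimes report something else, mostly with a low value. They report only what shows in the picture. A call takes as long as a camera call. They do not tell look-alikes from the thing itself.
- boxes_of(thing, camera): "at" ([x, y, z] in m, in world coordinates, good to about 4 mm: the middle of the surface that is visible of it).
- cut_out(thing, camera): "pixels" (480x640 bool, what is visible of it).
- spot_point(thing, camera): "at" ([x, y, z] in m, in world coordinates, good to about 4 mm: a listed point, or the origin of a listed thing).
The state is a dict: "clock": time; "joint_pos": joint angles; "joint_vel": joint speeds; "tau": joint torques, N m; "eef_pos": TCP position; "tool_rot": TCP orientation; "ft_force": force on the tool from outside, world axes, zero at the start; "ft_torque": the same for the moment, N m; "grip_width": finger opening in m; "grasp_force": force on a finger pad.
Only numpy, scipy, OpenCV 4.12 (cv2) and the standard library are available. Lean on these libraries where they do the work, as an engineer would, in place of code of your own. Each camera call takes 0.05 s, during which the arm holds its last target. There are 200 camera calls.

## Working session

There is one attempt and no reset: what is moved stays moved. The work goes in short steps, Python scripts to look and compute and a shell command to move; the robot and the scene stay as the last step left them, time stands still between calls to the robot, and variables do not carry over. Pictures are saved under pics/ and viewed, at most 14 in all, crops included, and the job is handed in when it is done.

```bash
mkdir -p pics; cat > h.py <<'E'
from workcell import telemetry, camera, camera_params, ticket, boxes_of, cut_out, spot_point, bot
import numpy as np, cv2
E
python3 - <<'E'
from h import *
for c in ("top","side"):
    im=camera(c); cv2.imwrite(f"pics/{c}0.png",im[:,:,::-1]); p=camera_params(c); print(c,p)
    for t in ["lidded_wide_jar","lidded_slim_jar","lidded_square_jar","open_wide_jar","open_slim_jar","open_square_jar","wide_well","slim_well","square_well","caddy"]:
        print(t,[(np.round(d["at"],3).tolist(),round(d["conf"],2)) for d in spot_point(t,c)])
o=telemetry.get_obs();print(o["eef_pos"],o["tool_rot"],bot.tcp_to_tips,o["clock"])
E
```

```text
top {'camera_matrix': array([[543.29589584,   0.        , 319.0755024 ],
       [  0.        , 543.29589584, 233.27583955],
       [  0.        ,   0.        ,   1.        ]]), 'eye': array([0.33282357, 0.02368927, 1.05372042]), 'attitude': array([ 0.70690072, -0.70267699,  0.06125203, -0.05276946])}
lidded_wide_jar [([0.454, 0.073, 0.006], 0.9)]
lidded_slim_jar [([0.606, 0.328, -0.002], 0.77)]
lidded_square_jar [([0.613, 0.206, -0.001], 0.82)]
open_wide_jar [([0.476, 0.34, -0.002], 0.62)]
open_slim_jar [([0.461, -0.05, -0.005], 0.89), ([0.506, -0.118, 0.004], 0.73), ([0.375, -0.056, 0.0], 0.65)]
open_square_jar [([0.6, 0.074, -0.004], 0.59)]
wide_well [([0.512, -0.27, 0.006], 0.72)]
slim_well [([0.416, -0.279, 0.007], 0.57)]
square_well [([0.61, -0.264, 0.009], 0.9)]
caddy [([0.609, -0.262, 0.006], 0.24)]
side {'camera_matrix': array([[613.61865786,   0.        , 320.31309948],
       [  0.        , 613.61865786, 241.29909484],
       [  0.        ,   0.        ,   1.        ]]), 'eye': array([ 0.06494315, -0.84531901,  0.65599804]), 'attitude': array([ 0.8538101 , -0.20170927,  0.11581182, -0.46573523])}
lidded_wide_jar [([0.454, 0.076, 0.0], 0.83)]
lidded_slim_jar [([0.608, 0.329, -0.001], 0.85)]
lidded_square_jar [([0.614, 0.203, 0.003], 0.58)]
open_wide_jar [([0.47, 0.337, -0.002], 0.91)]
open_slim_jar [([0.38, -0.053, 0.002], 0.82), ([0.458, -0.047, -0.002], 0.81), ([0.506, -0.119, 0.002], 0.58)]
open_square_jar [([0.604, 0.071, 0.004], 0.79)]
wide_well [([0.515, -0.275, 0.008], 0.93)]
slim_well [([0.415, -0.277, 0.005], 0.65)]
square_well [([0.608, -0.264, 0.004], 0.84)]
caddy [([0.508, -0.275, 0.002], 0.77), ([0.471, 0.335, -0.001], 0.19)]
[0.15813072 0.47433464 0.25328277] [ 1.60205085e-01  9.87083750e-01 -2.48577687e-05 -1.66533517e-05] 0.022 1.1
```

View pics/top0.png

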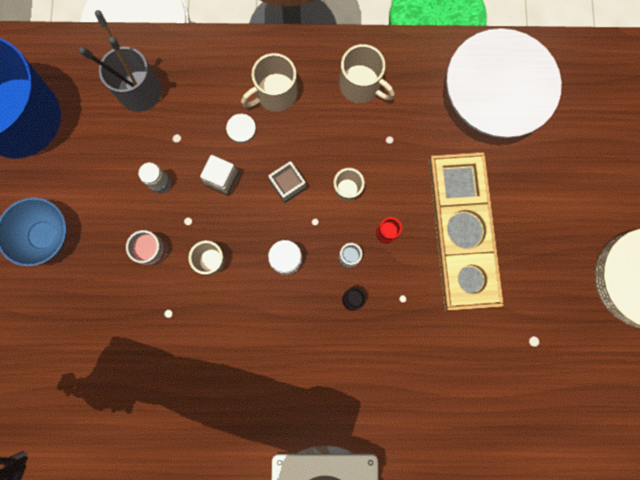

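View pics/side0.png

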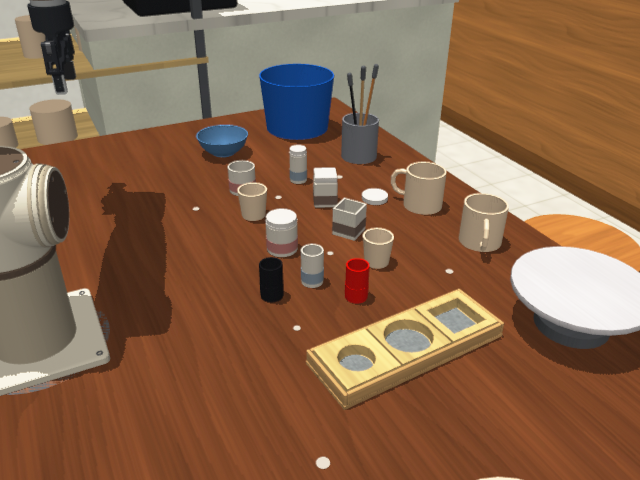

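Top view: the lidded jars are the wide one at (285,257), the slim one at (150,172) and the square one at (218,172). The wells are square (460,182), wide (466,230) and slim (472,279).

Possible confusions: open jars at (145,247), (350,254) and (287,181), beige cups at (206,258) and (349,184), a loose white disc at (240,127), and the red (390,229) and black (353,298) look-alikes. I choose the three with white lids and milky bodies.

```bash
cat >> h.py <<'E'
from scipy.spatial.transform import Rotation as R
def ray(c,uv):
    p=camera_params(c); d=np.linalg.inv(p["camera_matrix"])@np.array([uv[0],uv[1],1.]); return np.array(p["eye"]),R.from_quat(p["attitude"]).apply(d)
def onz(c,uv,z):
    e,d=ray(c,uv); return e+d*(z-e[2])/d[2]
def tri(a,b):
    (e1,d1),(e2,d2)=ray("top",a),ray("side",b)
    s=np.linalg.lstsq(np.c_[d1,-d2],e2-e1,rcond=None)[0]; p,q=e1+s[0]*d1,e2+s[1]*d2
    return (p+q)/2,np.linalg.norm(p-q)
def lid(t,c,im):
    m=cut_out(t,c)[0]["pixels"]; h=cv2.cvtColor(im,cv2.COLOR_RGB2HSV)
    return m,h
E
python3 - <<'E'
from h import *
top,side=camera("top"),camera("side")
def top_face(t,c,im):
    m=max(cut_out(t,c),key=lambda d:d["conf"])["pixels"]; g=im.min(2).astype(int)
    thr=cv2.threshold(g[m].astype(np.uint8).reshape(-1,1),0,255,cv2.THRESH_OTSU)[0]
    thr=max(thr, 0.93*np.percentile(g[m],85)); b=(m&(g>thr)).astype(np.uint8)
    n,l,s,ce=cv2.connectedComponentsWithStats(b); k=1+np.argmax(s[1:,4]); return l==k,ce[k],m
for t,z in (("lidded_wide_jar",.074),("lidded_slim_jar",.082),("lidded_square_jar",.074)):
    a,ca,ma=top_face(t,"top",top); b,cb,mb=top_face(t,"side",side)
    p,e=tri(ca,cb); print(t,ca.round(1),cb.round(1),p.round(4),"gap",round(e,4),"onz",onz("top",ca,z).round(4),onz("side",cb,z).round(4),a.sum(),ma.sum(),b.sum())
    cs=cv2.findContours(a.astype(np.uint8),0,1)[0][0]
    pts=np.array([onz("top",q[0],z)[:2] for q in cs],np.float32)*1000; r=cv2.minAreaRect(pts); print(np.round(r[0],1),np.round(r[1],1),r[2])
for t in ("wide_well","slim_well","square_well"):
    d=cut_out(t,"top")
    m=d[0]["pixels"]; h=cv2.cvtColor(top,cv2.COLOR_RGB2HSV)
    f=(m&(h[...,1]<70)).astype(np.uint8); n,l,s,ce=cv2.connectedComponentsWithStats(f); k=1+np.argmax(s[1:,4])
    cs=cv2.findContours(m.astype(np.uint8),0,1)[0]; cs=max(cs,key=cv2.contourArea)
    r=cv2.minAreaRect(np.array([onz("top",q[0],.03)[:2] for q in cs],np.float32)*1000)
    print(t,"hole floor z.01",onz("top",ce[k],.01).round(4),s[k,4],"rim rect",np.round(r[0],1),np.round(r[1],1),r[2])
crop=np.hstack([cv2.resize(top[140:290,110:310],(800,600),interpolation=cv2.INTER_CUBIC)])
cv2.imwrite("pics/c1.png",crop[:,:,::-1])
E
```

```text
lidded_wide_jar [148.6 172.4] [280.9 216.1] [ 0.6293  0.402  -0.135 ] gap 0.067 onz [0.6045 0.3289 0.074 ] [0.4542 0.0729 0.074 ] 266 617 334
[605.2 329.1] [34.6 31.4] 3.020580768585205
lidded_slim_jar [148.5 172.4] [297.8 148.1] [0.6051 0.326  0.0809] gap 0.0053 onz [0.6022 0.3265 0.082 ] [0.6069 0.3237 0.082 ] 267 652 88
[602.2 326.6] [32.4 33.7] 47.80183029174805
lidded_square_jar [216.4 170.3] [324.9 172.8] [0.6121 0.2035 0.0718] gap 0.004 onz [0.6096 0.2037 0.074 ] [0.6122 0.1995 0.074 ] 549 990 195
[609.7 203.7] [43.9 44.3] 66.11804962158203
wide_well hole floor z.01 [ 0.5115 -0.2728  0.01  ] 963 rim rect [ 509.3 -271.2] [93.8 93.6] 3.031066417694092
slim_well hole floor z.01 [ 0.415  -0.2799  0.01  ] 515 rim rect [ 414.3 -278.4] [92.2 94.5] 4.197824954986572
square_well hole floor z.01 [ 0.6073 -0.2652  0.01  ] 844 rim rect [ 603.1 -264.3] [94.5 95.4] 4.919222831726074
```

View pics/c1.png

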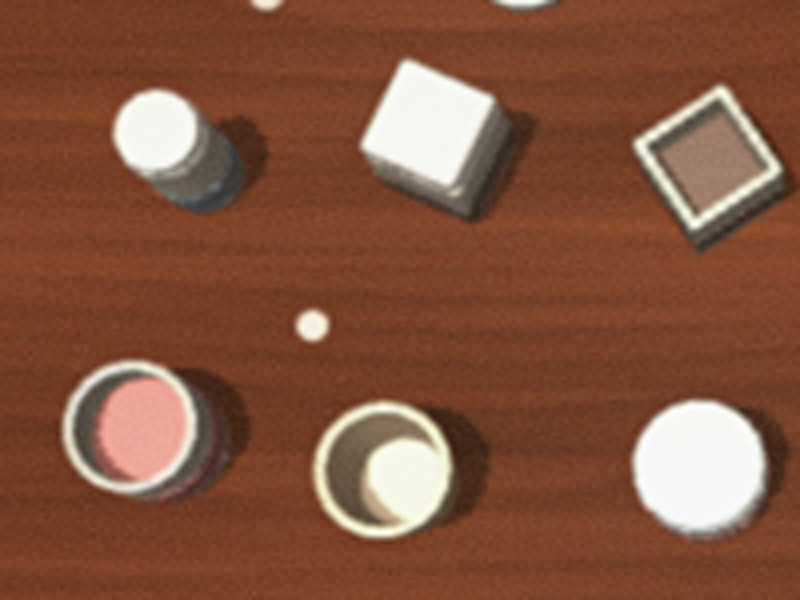

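The crop confirms all three: slim lid at crop (157,132), square lid at (430,122), wide lid at (700,467). The neighbours there are the open red-glaze jar, the cup and the open square jar. The top network mistook the slim jar for the wide one this time, so I'll use the wide lid at full-image pixel (285,256.8).

```bash
cat >> h.py <<'E'
def go(p,yaw):
    "print shift and turn (units of the moves) to TCP at p with the tool's y at yaw deg (mod 180)"
    o=telemetry.get_obs(); r=R.from_quat(o["tool_rot"]); s=r.inv().apply(np.array(p)-o["eef_pos"])/.15
    y=r.apply([0,1,0]); c=np.degrees(np.arctan2(y[1],y[0])); t=-((yaw-c+90)%180-90)/180
    print("t",round(o["clock"],2),"at",np.round(o["eef_pos"],4),"yaw",round(c,1),"-> shift",s.round(3),"turn",round(t,3))
E
python3 - <<'E'
from h import *
p,e=tri((285,256.75),(280.9,216.1)); print(p,e,onz("top",(285,256.75),.074))
print(onz("top",(503,83),.12),onz("top",(503,138),.12))
go((.454,.073,.17),94.4); go((.454,.073,.052),94.4)
print(telemetry.get_obs()["joint_pos"].round(2))
E
```

```text
[0.4513326  0.07295829 0.07439344] 0.005324693357671348 [0.44885615 0.07386473 0.074     ]
[ 0.76615738 -0.32268805  0.12      ] [ 0.66103562 -0.31747054  0.12      ]
t 1.65 at [0.1581 0.4744 0.2533] yaw 71.6 -> shift [-2.717 -1.914  0.555] turn -0.127
t 1.65 at [0.1581 0.4744 0.2533] yaw 71.6 -> shift [-2.717 -1.914  1.342] turn -0.127
[ 1.25  0.24  0.01  1.34 -0.    1.57]
```

```bash
python3 -m creep '1 -0.3 -0.2 0 -0.06; 1 -0.6 -0.42 0 -0.127; 1 -0.9 -0.63 0 -0.127; 1 -0.98 -0.69 0 -0.127; 1 -0.98 -0.69 0 -0.127; 1 -0.98 -0.69 0 -0.127'
python3 - <<'E'
from h import *
go((.452,.0735,.25),94.4)
E
```

```text
clock: 2.4
eef_pos: [0.2645, 0.3307, 0.2534]
tool_rot: [-0.039, 0.999, 0.0, -0.0]
ft_force: [0.1, -1.2, 0.6]
grip_width: 0.0857
grasp_force: 0.0
t 2.4 at [0.2645 0.3307 0.2534] yaw 94.5 -> shift [-1.112 -1.807  0.021] turn 0.0
```

```bash
python3 -m creep '1 -0.2 -0.32 0 0; 1 -0.4 -0.64 0 0; 1 -0.6 -0.96 0 0; 1 -0.62 -1 0 0; 1 -0.62 -1 0 0'
python3 - <<'E'
from h import *
go((.452,.0735,.16),94.4)
E
```

```text
clock: 3.02
eef_pos: [0.369, 0.1881, 0.2531]
tool_rot: [-0.039, 0.999, 0.0, -0.0]
ft_force: [0.4, -1.1, -0.3]
grip_width: 0.0853
grasp_force: 0.0
t 3.02 at [0.369  0.1881 0.2531] yaw 94.4 -> shift [-0.493 -0.805  0.62 ] turn 0.0
```

```bash
python3 -m creep '1 -0.2 -0.3 0.15 0; 1 -0.4 -0.6 0.3 0; 1 -0.493 -0.805 0.5 0; 1 -0.493 -0.805 0.62 0; 1 -0.493 -0.805 0.62 0; 1 -0.493 -0.805 0.62 0'
python3 - <<'E'
from h import *
go((.452,.0735,.047),94.4)
im=camera("side");cv2.imwrite("pics/s1.png",im[120:330,150:430,::-1].repeat(2,0).repeat(2,1))
E
```

```text
clock: 3.78
eef_pos: [0.4524, 0.0742, 0.161]
tool_rot: [-0.04, 0.999, 0.0, 0.0]
ft_force: [0.6, 0.6, 1.0]
grip_width: 0.0856
grasp_force: 0.0
t 3.77 at [0.4524 0.0742 0.161 ] yaw 94.6 -> shift [ 0.003 -0.005  0.76 ] turn 0.001
```

View pics/s1.png

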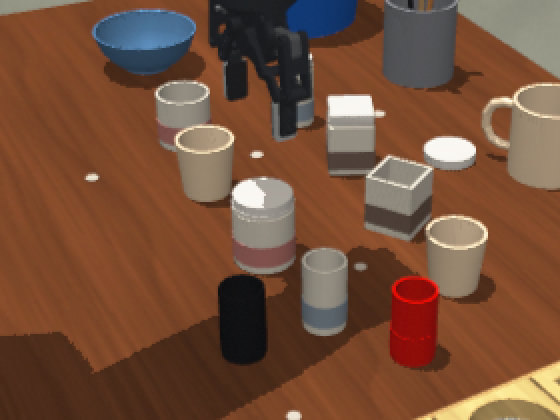

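The gripper stands open above the wide lidded jar (crop 263,225), with clear room to the neighbours.

```bash
python3 -m creep '1 0 0 0.25 0; 1 0 0 0.5 0; 1 0 0 0.65 0; 1 0 0 0.76 0; 1 0 0 0.76 0; 0.6 0 0 0.76 0; 0.5 0 0 0.76 0; 0.4 0 0 0.76 0; 0.3 0 0 0.76 0; 0.3 0 0 0.76 0; 0.3 0 0 0.76 0'
```

```text
clock: 5.2
eef_pos: [0.4536, 0.0734, 0.0481]
tool_rot: [-0.039, 0.999, 0.001, 0.002]
ft_force: [-0.9, 2.7, 5.3]
grip_width: 0.0588
grasp_force: 64.4
```

```bash
python3 -m creep '0.3 0 0 -0.1 0; 0.3 0 0 -0.3 0; 0.3 0 0 -0.55 0; 0.3 0 0 -0.8 0; 0.3 0 0 -0.9 0; 0.3 0 0 -0.9 0;0.3 0 0 -0.9 0'
python3 - <<'E'
from h import *
im=camera("side");cv2.imwrite("pics/s2.png",im[60:330,150:430,::-1].repeat(2,0).repeat(2,1))
go((.5115,-.2725,.185),94.4)
E
```

```text
clock: 6.08
eef_pos: [0.4514, 0.0724, 0.1805]
tool_rot: [-0.039, 0.999, -0.0, -0.001]
ft_force: [0.1, -0.8, -3.2]
grip_width: 0.059
grasp_force: 65.1
t 6.12 at [0.4512 0.0724 0.1802] yaw 94.4 -> shift [-0.223 -2.323 -0.032] turn 0.0
```

View pics/s2.png

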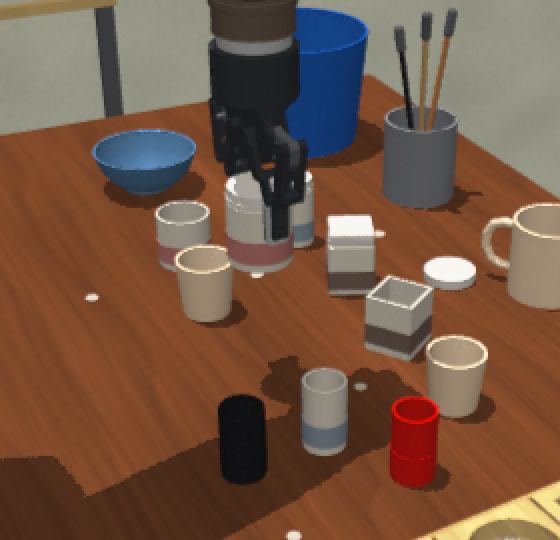

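The wide jar is held upright and clear of the table (crop 260,220).

```bash
python3 -m creep '0.3 -0.01 -0.1 0 0; 0.3 -0.03 -0.35 0 0; 0.3 -0.06 -0.65 0 0; 0.3 -0.09 -0.98 0 0'
python3 -m creep '0.3 -0.03 -0.33 0 0; 0.3 -0.06 -0.66 0 0; 0.3 -0.09 -0.9 0 0; 0.3 -0.09 -0.98 0 0'
python3 - <<'E'
from h import *
go((.5115,-.2725,.13),94.4)
E
```

```text
clock: 6.62
eef_pos: [0.4768, -0.0748, 0.1806]
tool_rot: [-0.039, 0.999, -0.0, -0.001]
ft_force: [0.3, -0.4, -2.2]
grip_width: 0.0585
grasp_force: 65.3
clock: 7.12
eef_pos: [0.5012, -0.2214, 0.1802]
tool_rot: [-0.037, 0.999, 0.0, -0.001]
ft_force: [0.1, -0.1, -3.3]
grip_width: 0.0585
grasp_force: 65.3
t 7.12 at [ 0.5012 -0.2214  0.1802] yaw 94.2 -> shift [-0.044 -0.345  0.334] turn -0.001
```

```bash
python3 -m creep '0.3 -0.02 -0.15 0 0; 0.3 -0.04 -0.3 0.1 0; 0.3 -0.043 -0.34 0.2 0; 0.3 -0.043 -0.343 0.334 0; 0.3 -0.043 -0.343 0.45 0; 0.3 -0.043 -0.343 0.45 0; 0.3 -0.043 -0.343 0.45 0'
python3 - <<'E'
from h import *
go((.5115,-.2725,.058),94.4)
im=camera("side");a=im[150:400,250:550,::-1].repeat(2,0).repeat(2,1);cv2.imwrite("pics/s3.png",a)
E
```

```text
clock: 8.0
eef_pos: [0.5122, -0.2688, 0.1137]
tool_rot: [-0.039, 0.999, 0.0, -0.0]
ft_force: [0.6, 0.8, -2.5]
grip_width: 0.0588
grasp_force: 65.4
t 8.0 at [ 0.5122 -0.2688  0.1137] yaw 94.5 -> shift [ 0.006 -0.024  0.371] turn 0.0
```

View pics/s3.png

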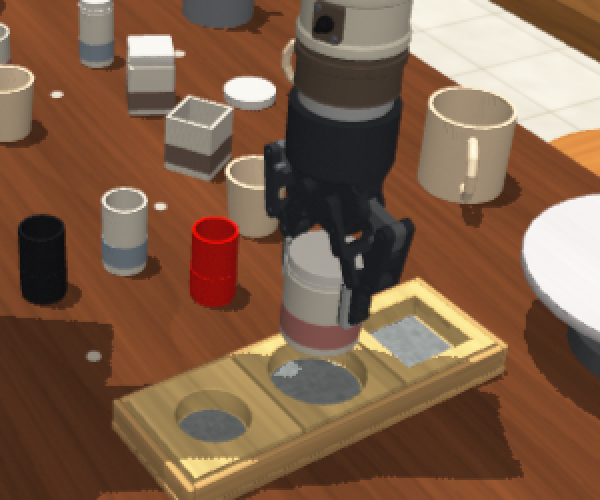

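The jar hangs over the large round hole (crop 318,380). The slim hole (213,425) and square hole (410,340) are free.

```bash
python3 -m creep '0.3 0.006 -0.024 0 0; 0.3 0.006 -0.024 0.1 0; 0.3 0.006 -0.024 0.2 0; 0.3 0.006 -0.024 0.28 0; 0.3 0.006 -0.024 0.32 0; 0.3 0.006 -0.024 0.34 0; 0.3 0.006 -0.024 0.35 0; 0.3 0.006 -0.024 0.36 0; 0.3 0.006 -0.024 0.365 0; 0.3 0.006 -0.024 0.37 0; 0.3 0.006 -0.024 0.37 0'
```

```text
clock: 9.43
eef_pos: [0.5116, -0.2729, 0.0584]
tool_rot: [-0.039, 0.999, -0.0, 0.0]
ft_force: [-1.2, 0.1, -3.3]
grip_width: 0.0587
grasp_force: 65.4
```

```bash
python3 -m creep '0.3 0 0 0.007 0; 0.3 0 0 0.007 0; 0.3 0 0 0.007 0'; python3 -m creep '0.3 0 0 0.007 0; 0.3 0 0 0.007 0; 0.3 0 0 0.007 0'
```

```text
clock: 9.8
eef_pos: [0.5116, -0.273, 0.0582]
tool_rot: [-0.039, 0.999, -0.0, 0.0]
ft_force: [-3.1, 0.7, 6.0]
grip_width: 0.0587
grasp_force: 66.1
clock: 10.18
eef_pos: [0.5116, -0.273, 0.0581]
tool_rot: [-0.039, 0.999, -0.0, 0.0]
ft_force: [-4.6, 2.7, 11.8]
grip_width: 0.0588
grasp_force: 67.0
```

Seated: the contact force rose. Release and retreat.

```bash
python3 -m creep '0.6 0 0 0 0; 0.8 0 0 0 0; 0.95 0 0 0 0; 1 0 0 0 0; 1 0 0 0 0; 1 0 0 -0.1 0; 1 0 0 -0.4 0; 1 0 0 -0.8 0; 1 0 0 -0.98 0; 1 0 0 -0.98 0'
python3 - <<'E'
from h import *
go((.606,.3265,.19),94.4)
top,side=camera("top"),camera("side")
print([ (d["conf"],np.round(d["at"],4)) for c in("top","side") for d in spot_point("lidded_wide_jar",c)+spot_point("lidded_slim_jar",c)+spot_point("lidded_square_jar",c)])
cv2.imwrite("pics/s4.png",np.vstack([side[150:400,250:550,::-1],top[140:310,50:350,::-1]]))
E
```

```text
clock: 11.42
eef_pos: [0.5133, -0.2739, 0.2075]
tool_rot: [-0.039, 0.999, -0.002, 0.003]
ft_force: [-0.1, 0.9, -0.4]
grip_width: 0.0849
grasp_force: 0.0
t 11.43 at [ 0.5133 -0.2739  0.2075] yaw 94.4 -> shift [-0.924  3.943  0.106] turn 0.0
[(0.75, array([ 0.5157, -0.2746,  0.0142])), (0.75, array([0.6054, 0.33  , 0.0021])), (0.69, array([ 0.6139,  0.2014, -0.0016])), (0.68, array([0.6086, 0.3296, 0.002 ])), (0.86, array([6.084e-01, 3.274e-01, 3.000e-04])), (0.81, array([0.6128, 0.2046, 0.0024]))]
```

View pics/s4.png

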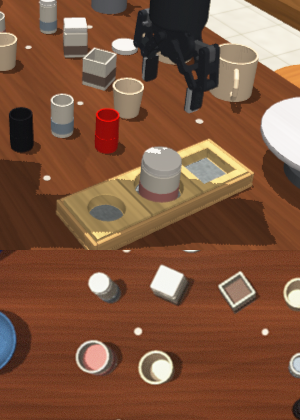

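The wide jar stands in its large hole (upper crop 160,175). Next is the slim jar.

```bash
python3 -m creep '1 -0.03 0.15 0 0; 1 -0.12 0.5 0 0; 1 -0.2 0.9 0 0; 1 -0.24 1 0 0'
python3 -m creep '1 -0.1 0.4 0 0; 1 -0.2 0.8 0 0; 1 -0.24 1 0 0'
python3 -m creep '1 -0.1 0.4 0 0; 1 -0.2 0.8 0 0; 1 -0.22 0.9 0 0;1 -0.22 0.9 0 0'
python3 - <<'E'
from h import *
go((.606,.327,.18),94.4); print(telemetry.get_obs()["joint_pos"].round(2))
E
```

```text
clock: 12.32
eef_pos: [0.5356, -0.1163, 0.2031]
tool_rot: [-0.041, 0.999, 0.001, -0.0]
ft_force: [0.7, -0.5, 0.2]
grip_width: 0.0853
grasp_force: 0.0
clock: 12.7
eef_pos: [0.5603, 0.0348, 0.2031]
tool_rot: [-0.04, 0.999, 0.0, 0.0]
ft_force: [1.2, -0.3, 0.2]
grip_width: 0.0853
grasp_force: 0.0
clock: 13.2
eef_pos: [0.5824, 0.1698, 0.2027]
tool_rot: [-0.04, 0.999, -0.0, -0.0]
ft_force: [-0.4, -0.6, 0.8]
grip_width: 0.0856
grasp_force: 0.0
t 13.2 at [0.5824 0.1698 0.2027] yaw 94.5 -> shift [-0.24   1.033  0.15 ] turn 0.001
[ 0.28  0.48  0.22  1.31 -0.    0.2 ]
```

```bash
python3 -m creep '1 -0.1 0.35 0 0; 1 -0.2 0.7 0 0; 1 -0.24 0.95 0.1 0; 1 -0.24 1 0.15 0; 1 -0.24 1 0.15 0; 1 -0.24 1 0.15 0'
python3 - <<'E'
from h import *
go((.606,.327,.05),94.4)
E
```

```text
clock: 13.95
eef_pos: [0.6075, 0.3191, 0.1814]
tool_rot: [-0.037, 0.999, -0.0, 0.0]
ft_force: [0.3, -0.3, 1.1]
grip_width: 0.0857
grasp_force: 0.0
t 13.95 at [0.6075 0.3191 0.1814] yaw 94.3 -> shift [0.007 0.054 0.876] turn -0.001
```

```bash
python3 -m creep '1 0.007 0.054 0.15 0; 1 0.007 0.054 0.45 0; 1 0.007 0.054 0.7 0; 1 0.007 0.054 0.83 0; 1 0.007 0.054 0.876 0; 0.7 0.007 0.054 0.876 0; 0.6 0.007 0.054 0.876 0; 0.5 0.007 0.054 0.876 0; 0.4 0.007 0.054 0.876 0; 0.2 0.007 0.054 0.876 0; 0.2 0.007 0.054 0.876 0; 0.2 0.007 0.054 0.876 0'
```

```text
clock: 15.45
eef_pos: [0.6063, 0.3295, 0.0509]
tool_rot: [-0.038, 0.999, 0.0, 0.001]
ft_force: [0.3, -1.4, 5.9]
grip_width: 0.039
grasp_force: 60.5
```

```bash
python3 -m creep '0.2 0 0 -0.1 0; 0.2 0 0 -0.3 0; 0.2 0 0 -0.55 0; 0.2 0 0 -0.8 0; 0.2 0 0 -0.98 0; 0.2 0 0 -0.98 0;0.2 0 0 -0.98 0'
python3 - <<'E'
from h import *
im=camera("side");cv2.imwrite("pics/s5.png",im[60:260,200:420,::-1].repeat(2,0).repeat(2,1))
go((.4155,-.2795,.19),94.4)
E
```

```text
clock: 16.32
eef_pos: [0.6046, 0.329, 0.1948]
tool_rot: [-0.039, 0.999, -0.0, -0.001]
ft_force: [0.6, -0.7, -2.5]
grip_width: 0.0384
grasp_force: 60.4
t 16.38 at [0.6044 0.3288 0.1941] yaw 94.4 -> shift [ 1.569 -3.946  0.038] turn 0.0
```

View pics/s5.png

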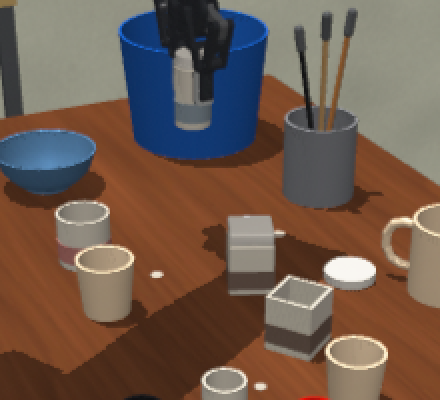

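The slim jar is held upright (crop 192,90). I carry it to the small hole.

```bash
python3 -m creep '0.2 0.06 -0.15 0 0; 0.2 0.2 -0.5 0 0; 0.2 0.35 -0.85 0 0; 0.2 0.39 -0.98 0 0'
python3 -m creep '0.2 0.15 -0.37 0 0; 0.2 0.3 -0.74 0 0; 0.2 0.39 -0.98 0 0'
python3 -m creep '0.2 0.15 -0.37 0 0; 0.2 0.3 -0.74 0 0; 0.2 0.39 -0.98 0 0'
python3 - <<'E'
from h import *
go((.4155,-.2795,.19),94.4)
E
```

```text
clock: 16.88
eef_pos: [0.5559, 0.1751, 0.1944]
tool_rot: [-0.037, 0.999, -0.001, -0.002]
ft_force: [0.7, -0.5, -2.1]
grip_width: 0.0387
grasp_force: 60.7
clock: 17.25
eef_pos: [0.5101, 0.0253, 0.1952]
tool_rot: [-0.038, 0.999, -0.0, -0.001]
ft_force: [0.9, 0.3, -1.1]
grip_width: 0.0387
grasp_force: 60.9
clock: 17.62
eef_pos: [0.4633, -0.1257, 0.1954]
tool_rot: [-0.038, 0.999, 0.0, -0.001]
ft_force: [0.5, -0.1, -0.8]
grip_width: 0.0388
grasp_force: 60.9
t 17.62 at [ 0.4633 -0.1257  0.1954] yaw 94.3 -> shift [ 0.396 -0.998  0.036] turn -0.0
```

```bash
python3 -m creep '0.2 0.15 -0.3 0 0; 0.2 0.3 -0.65 0 0; 0.2 0.38 -0.9 0.1 0; 0.2 0.396 -0.99 0.25 0; 0.2 0.396 -0.99 0.4 0; 0.2 0.396 -0.99 0.5 0; 0.2 0.396 -0.99 0.5 0'
python3 - <<'E'
from h import *
go((.4155,-.2795,.061),94.4)
im=camera("side");a=im[150:400,250:550,::-1].repeat(2,0).repeat(2,1);cv2.imwrite("pics/s6.png",a)
E
```

```text
clock: 18.5
eef_pos: [0.4158, -0.2756, 0.1197]
tool_rot: [-0.039, 0.999, 0.001, -0.001]
ft_force: [-0.1, 0.2, -0.7]
grip_width: 0.039
grasp_force: 60.9
t 18.5 at [ 0.4158 -0.2756  0.1197] yaw 94.5 -> shift [ 0.003 -0.026  0.391] turn 0.0
```

View pics/s6.png

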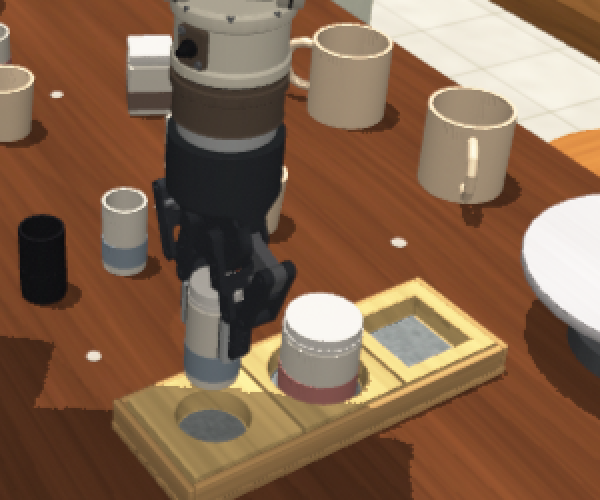

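The slim jar hangs over the small hole (crop 213,380 above 213,425), with room to the wide jar.

```bash
python3 -m creep '0.2 0.003 -0.026 0 0; 0.2 0.003 -0.026 0.1 0; 0.2 0.003 -0.026 0.2 0; 0.2 0.003 -0.026 0.28 0; 0.2 0.003 -0.026 0.33 0; 0.2 0.003 -0.026 0.36 0; 0.2 0.003 -0.026 0.375 0; 0.2 0.003 -0.026 0.385 0; 0.2 0.003 -0.026 0.39 0; 0.2 0.003 -0.026 0.39 0; 0.2 0.003 -0.026 0.39 0'; python3 -m creep '0.2 0 0 0.007 0; 0.2 0 0 0.007 0; 0.2 0 0 0.007 0'
```

```text
clock: 19.92
eef_pos: [0.4166, -0.2807, 0.063]
tool_rot: [-0.039, 0.999, -0.0, 0.0]
ft_force: [0.7, 0.1, -0.7]
grip_width: 0.0391
grasp_force: 60.9
clock: 20.3
eef_pos: [0.4165, -0.2806, 0.0617]
tool_rot: [-0.039, 0.999, 0.0, -0.0]
ft_force: [-0.0, 0.6, -0.7]
grip_width: 0.0389
grasp_force: 60.9
```

```bash
python3 -m creep '0.2 0 0 0.007 0; 0.2 0 0 0.007 0; 0.2 0 0 0.007 0'; python3 -m creep '0.2 0 0 0.005 0; 0.2 0 0 0.005 0; 0.2 0 0 0.005 0'
```

```text
clock: 20.68
eef_pos: [0.4166, -0.2806, 0.0609]
tool_rot: [-0.039, 0.999, -0.0, 0.0]
ft_force: [-0.8, 0.2, 1.0]
grip_width: 0.0385
grasp_force: 61.0
clock: 21.05
eef_pos: [0.4166, -0.2807, 0.0609]
tool_rot: [-0.039, 0.999, -0.0, 0.0]
ft_force: [-2.2, 0.9, 7.2]
grip_width: 0.0388
grasp_force: 61.5
```

```bash
python3 -m creep '0.5 0 0 0 0; 0.6 0 0 0 0; 0.8 0 0 0 0; 0.9 0 0 0 0; 0.9 0 0 0 0; 0.9 0 0 -0.1 0; 1 0 0 -0.4 0; 1 0 0 -0.8 0; 1 0 0 -0.98 0; 1 0 0 -0.98 0'
python3 -m creep '1 -0.1 0.3 0 0; 1 -0.22 0.7 0 0; 1 -0.3 0.95 0 0; 1 -0.32 1 0 0'
python3 -m creep '1 -0.12 0.35 0 0; 1 -0.24 0.7 0 0; 1 -0.32 0.95 0 0;1 -0.34 1 0 0'
python3 - <<'E'
from h import *
go((.612,.203,.18),66)
side,top=camera("side"),camera("top")
cv2.imwrite("pics/s7.png",np.hstack([cv2.resize(side[200:400,280:520,::-1],(480,400)),cv2.resize(top[140:320,200:350,::-1],(320,400))]))
E
```

```text
clock: 22.3
eef_pos: [0.4181, -0.2817, 0.2108]
tool_rot: [-0.039, 0.999, -0.002, 0.003]
ft_force: [1.0, -0.1, -0.5]
grip_width: 0.0854
grasp_force: 0.0
clock: 22.8
eef_pos: [0.4522, -0.1251, 0.206]
tool_rot: [-0.04, 0.999, 0.0, -0.001]
ft_force: [-0.4, -0.3, 0.0]
grip_width: 0.0856
grasp_force: 0.0
clock: 23.3
eef_pos: [0.4921, 0.0273, 0.2062]
tool_rot: [-0.04, 0.999, -0.0, -0.001]
ft_force: [0.7, -0.6, 0.0]
grip_width: 0.0852
grasp_force: 0.0
t 23.3 at [0.4921 0.0273 0.2062] yaw 94.6 -> shift [-0.891  1.104  0.173] turn 0.159
```

View pics/s7.png

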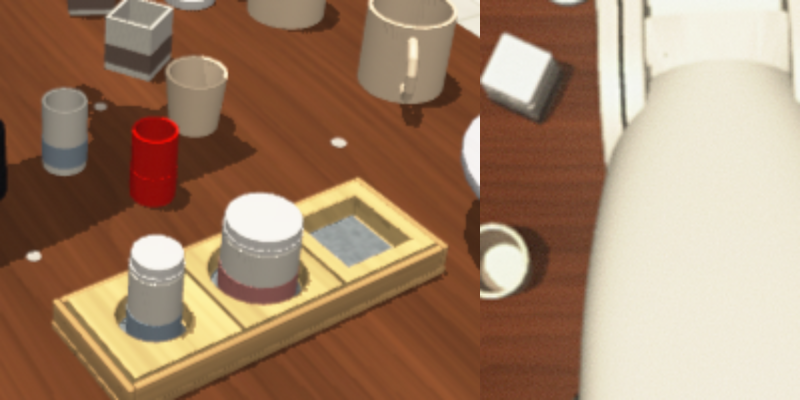

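The slim jar (155,290) and the wide jar (262,250) both stand down in their holes. The square hole is free, and the square jar is where it was.

```bash
python3 -m creep '1 -0.2 0.25 0 0.05; 1 -0.4 0.5 0 0.1; 1 -0.65 0.75 0 0.159; 1 -0.89 0.95 0.05 0.159; 1 -0.89 0.98 0.1 0.159; 1 -0.89 0.98 0.1 0.159; 1 -0.89 0.98 0.1 0.159'
python3 - <<'E'
from h import *
go((.612,.2035,.047),66)
E
```

```text
clock: 24.28
eef_pos: [0.6133, 0.1812, 0.1924]
tool_rot: [0.211, 0.978, -0.0, -0.0]
ft_force: [-0.3, -0.6, -0.2]
grip_width: 0.0858
grasp_force: 0.0
t 24.27 at [0.6133 0.1812 0.1924] yaw 65.7 -> shift [0.069 0.133 0.97 ] turn -0.002
```

```bash
python3 -m creep '1 0.069 0.133 0.05 0; 1 0.069 0.133 0.15 0; 1 0.069 0.133 0.45 0; 1 0.069 0.133 0.75 0; 1 0.069 0.133 0.9 0; 1 0.069 0.133 0.97 0; 1 0.069 0.133 0.97 0; 0.7 0.069 0.133 0.97 0; 0.6 0.069 0.133 0.97 0; 0.5 0.069 0.133 0.97 0; 0.4 0.069 0.133 0.97 0; 0.3 0.069 0.133 0.97 0'; python3 -m creep '0.3 0 0 0 0; 0.25 0 0 0 0; 0.25 0 0 0 0'
```

```text
clock: 25.78
eef_pos: [0.6136, 0.2057, 0.0481]
tool_rot: [0.21, 0.978, 0.001, 0.001]
ft_force: [-0.7, -0.1, 5.5]
grip_width: 0.0493
grasp_force: 63.8
clock: 26.15
eef_pos: [0.6136, 0.2056, 0.0482]
tool_rot: [0.21, 0.978, 0.001, 0.001]
ft_force: [-0.6, -0.6, 6.2]
grip_width: 0.0491
grasp_force: 63.8
```

```bash
python3 -m creep '0.25 0 0 -0.1 0; 0.25 0 0 -0.3 0; 0.25 0 0 -0.55 0; 0.25 0 0 -0.8 0; 0.25 0 0 -0.96 0; 0.25 0 0 -0.96 0;0.25 0 0 -0.96 0'
python3 - <<'E'
from h import *
im=camera("side");cv2.imwrite("pics/s8.png",im[60:260,200:420,::-1].repeat(2,0).repeat(2,1))
go((.607,-.265,.19),94.4)
# stand height: disc centre in both views
E
```

```text
clock: 27.02
eef_pos: [0.6117, 0.2052, 0.1891]
tool_rot: [0.21, 0.978, -0.001, -0.001]
ft_force: [0.7, -0.1, -3.0]
grip_width: 0.0492
grasp_force: 63.2
t 27.07 at [0.6114 0.2052 0.1885] yaw 65.8 -> shift [-1.258 -2.871 -0.007] turn -0.159
```

View pics/s8.png

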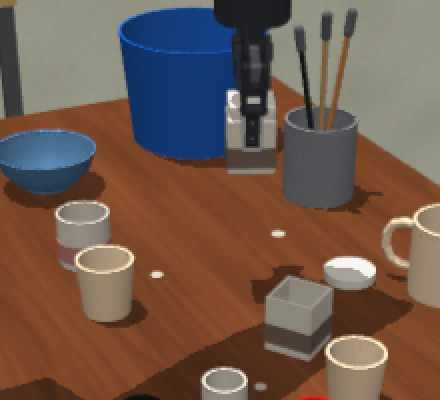

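The square jar is held upright (crop 250,140). I carry it to the square hole, turning it to the hole's axes, and check the cake stand's height meanwhile.

```bash
python3 -m creep '0.25 -0.05 -0.12 0 -0.04; 0.25 -0.17 -0.4 0 -0.08; 0.25 -0.3 -0.75 0 -0.12; 0.25 -0.42 -0.96 0 -0.159; 0.25 -0.42 -0.96 0 -0.159'
python3 - <<'E'
from h import *
print(tri((503,83),(580,285)))
go((.607,-.265,.19),94.4)
E
```

```text
clock: 27.7
eef_pos: [0.6101, 0.0452, 0.1886]
tool_rot: [-0.036, 0.999, -0.0, -0.002]
ft_force: [-0.2, 1.3, -2.9]
grip_width: 0.0492
grasp_force: 63.1
(array([ 0.78641798, -0.33871999,  0.07912714]), np.float64(0.002680575539906891))
t 27.7 at [0.6101 0.0452 0.1886] yaw 94.2 -> shift [ 0.17  -2.061 -0.008] turn -0.001
```

The plate's top is at about 0.08 m and stands clear of the gripper.

```bash
python3 -m creep '0.25 0.03 -0.35 0 0; 0.25 0.06 -0.7 0 0; 0.25 0.08 -0.98 0 0'
python3 -m creep '0.25 0.03 -0.35 0 0; 0.25 0.06 -0.7 0 0; 0.25 0.08 -0.94 0 0; 0.25 0.08 -0.98 0 0'
python3 - <<'E'
from h import *
go((.607,-.265,.12),94.4)
E
```

```text
clock: 28.08
eef_pos: [0.6097, -0.0997, 0.189]
tool_rot: [-0.038, 0.999, 0.0, -0.001]
ft_force: [0.7, -0.2, -1.8]
grip_width: 0.0496
grasp_force: 63.4
clock: 28.58
eef_pos: [0.6091, -0.2482, 0.1885]
tool_rot: [-0.037, 0.999, 0.001, -0.001]
ft_force: [-0.5, 0.3, -2.8]
grip_width: 0.0493
grasp_force: 63.4
t 28.57 at [ 0.6091 -0.2482  0.1885] yaw 94.2 -> shift [ 0.021 -0.111  0.457] turn -0.001
```

```bash
python3 -m creep '0.25 0.02 -0.1 0 -0.001; 0.25 0.021 -0.111 0.1 -0.001; 0.25 0.021 -0.111 0.25 -0.001; 0.25 0.021 -0.111 0.4 -0.001; 0.25 0.021 -0.111 0.48 -0.001; 0.25 0.021 -0.111 0.48 -0.001; 0.25 0.021 -0.111 0.48 -0.001'
python3 - <<'E'
from h import *
go((.607,-.265,.058),94.4)
im=camera("side");a=im[150:400,250:550,::-1].repeat(2,0).repeat(2,1);cv2.imwrite("pics/s9.png",a)
E
```

```text
clock: 29.45
eef_pos: [0.6085, -0.2634, 0.1194]
tool_rot: [-0.04, 0.999, -0.0, 0.001]
ft_force: [-0.1, 0.2, -1.7]
grip_width: 0.0496
grasp_force: 63.5
t 29.45 at [ 0.6085 -0.2634  0.1194] yaw 94.6 -> shift [ 0.011 -0.009  0.409] turn 0.001
```

View pics/s9.png

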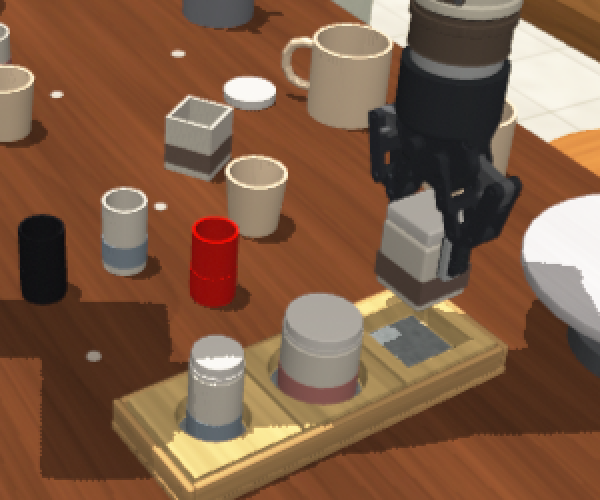

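The square jar hangs over its hole (crop 410,340) with its sides along the hole's. I lower it gently.

```bash
python3 -m creep '0.25 0.011 -0.009 0 0; 0.25 0.011 -0.009 0.1 0; 0.25 0.011 -0.009 0.2 0; 0.25 0.011 -0.009 0.28 0; 0.25 0.011 -0.009 0.34 0; 0.25 0.011 -0.009 0.37 0; 0.25 0.011 -0.009 0.385 0; 0.25 0.011 -0.009 0.395 0; 0.25 0.011 -0.009 0.4 0; 0.25 0.011 -0.009 0.405 0; 0.25 0.011 -0.009 0.405 0'; python3 -m creep '0.25 0 0 0.007 0; 0.25 0 0 0.007 0; 0.25 0 0 0.007 0'
```

```text
clock: 30.88
eef_pos: [0.6066, -0.2651, 0.0582]
tool_rot: [-0.04, 0.999, -0.0, 0.0]
ft_force: [-1.3, 0.2, -0.9]
grip_width: 0.0493
grasp_force: 63.6
clock: 31.25
eef_pos: [0.6065, -0.2651, 0.0582]
tool_rot: [-0.04, 0.999, -0.0, 0.001]
ft_force: [-2.7, 1.8, 5.3]
grip_width: 0.0493
grasp_force: 64.5
```

```bash
python3 -m creep '0.25 0 0 0.005 0; 0.25 0 0 0.005 0; 0.6 0 0 0.005 0; 0.7 0 0 0 0; 0.85 0 0 0 0; 0.9 0 0 0 0; 0.9 0 0 0 0; 0.9 0 0 -0.1 0; 1 0 0 -0.4 0; 1 0 0 -0.8 0; 1 0 0 -0.98 0; 1 0 0 -0.98 0'
python3 -m creep '1 0.1 0.35 0 0; 1 0.2 0.7 0 0; 1 0.3 0.95 0 0; 1 0.3 0.95 0 0; 1 0.3 0.95 0 0'
python3 - <<'E'
from h import *
side,top=camera("side"),camera("top")
cv2.imwrite("pics/s10.png",cv2.resize(side[120:420,180:580,::-1],(800,600)))
E
```

```text
clock: 32.75
eef_pos: [0.6082, -0.2658, 0.2087]
tool_rot: [-0.04, 0.999, -0.002, 0.004]
ft_force: [-0.3, 0.3, 0.2]
grip_width: 0.0854
grasp_force: 0.0
clock: 33.38
eef_pos: [0.55, -0.1267, 0.2032]
tool_rot: [-0.04, 0.999, -0.0, -0.0]
ft_force: [-0.1, -0.2, 0.0]
grip_width: 0.085
grasp_force: 0.0
```

View pics/s10.png

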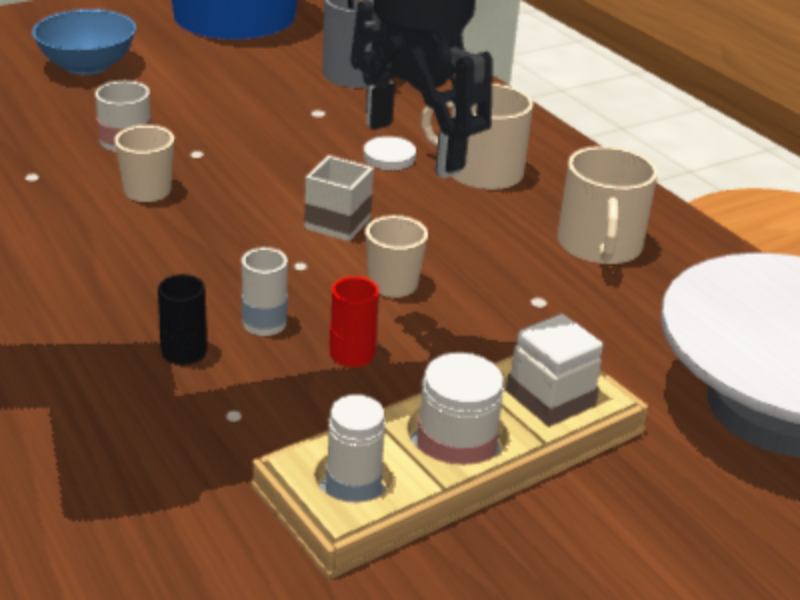

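All three jars stand upright and down in their holes: slim (355,450), wide (460,410), square (557,370). The open jars are untouched and the gripper is clear.

```bash
python3 -c "
from workcell import ticket
print(ticket.job_done())"
```

```text
the job is handed in; nothing more can be done
None
```

Job handed in at about 33 s of the 88 s: the wide, slim and square lidded jars each stand upright and fully down in their own holes in the caddy, and the open jars and look-alikes were not touched.

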